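Feed a board rack past the spring gate into the tester's loading bay

TASK

A small rack of circuit boards stands between the rails of the tester's infeed lane, behind a spring-loaded gate. With one fingertip hold down the press bar beside the lane so that the hinged gate stays dropped, and with the other finger push the rack along the rails, over the gate and fully home against the end stop at the tester; keep the gate held down until the whole rack is past it, then let go so that it springs up again behind the rack. Only press and push: do not lift the rack or tip it, and leave the other things on the bench where they are.

Things in the scene. Friction and masses are not known exactly. Their poses are not given: they have to be found in the camera images.
- lane: Fixed infeed lane of a white bench tester. Origin: on the table, on the lane's centre line, under the gate blade. +y is the feed direction (to the tester), +z up; the press bar is on its -x side. Two aluminium rails, y -205 to +120 mm: walls 8 mm thick, inner faces at x = -33 and +33 mm, tops 66 mm high; inner ledges 58 mm high reach in to x = -25 and +25 mm; between them it is open to the table.
- rack: Black plastic rack with five green boards standing in it, 62 mm wide (lane x), 84 long (lane y), 45 high, about 0.26 kg, a flat upright 6 mm plate over each end. Origin: centre of its underside, 58 mm above the table on the ledges. Side play 2 mm each side; slides at 1 to 3 N. Origin at lane y = -45 mm: touches the closed gate; from +45 mm: rear is past the gate; +72 mm: fully home.
- gate (a joint): Angle of the hinged gate, rad: 0 = closed (blade up, sprung), 0.24 = fully down on its stop; the blade is clear of the rack's underside from 0.13. The shaft runs along lane y at lane x = -130 mm, 70 mm high, so the rack cannot push it open. Pressing the bar down drops the blade: at its middle, 65 mm from the shaft, 8.5 mm of travel to 0.13, 15.5 mm to the stop, 3.5 to 7 N. Springs shut when let go.
- bar_mid (a point): Middle of the top face of the gate's press bar: a steel plate with a black grip strip, moving with the gate, 38 mm wide (lane x -85 to -47 mm), 185 long (lane y -135 to +50; this point at -42.5). Gate closed: this point is 84.5 mm above the table, the plate's lane-side edge 88 mm, sloping down away from the lane; at 0.18 rad it is level, 73 mm high. Can be pressed anywhere along its length.
- blade_top (a point): Middle of the top edge of the gate's steel blade, an upright plate 42 mm wide (lane x -24 to +18 mm), 6 mm thick (lane y -3 to +3 mm), standing up between the rails. It is 70 mm above the table when closed, so 12 mm above the ledges, and moves with the gate.
- end_stop (a point): Front of the two rubber buffers on the steel cross bar that ends the lane, at their middle: lane y = +114 mm, 70 mm above the table; the bar's top is 80 mm high. The rack is home when its front plate touches them. The tester's white body (240 mm wide, 173 mm high with its lid handle) begins behind, at lane y = +132 mm.
- spare_rack: Bystander: an empty black rack of the same size, standing on the table on the far side of the lane. Origin: centre of its underside.
- screwdriver: Bystander: screwdriver lying on the table. Origin under its middle.
- bottle: Bystander: clear bottle with a white cap, 42 mm across, 95 mm high. Origin: centre of its underside.
- reel: Bystander: black component reel lying flat, 136 mm across, 12 mm high. Origin: centre of its underside.
- tweezers: Bystander: steel tweezers, about 130 mm long, 8 mm high, lying. Origin under their middle.
- dish: Bystander: small steel screw dish, 72 mm across, 20 mm high. Origin: centre of its underside.
- board: Bystander: loose circuit board, 55 x 80 mm, lying. Origin: centre of its underside.
Things that resemble listed ones, but are neither listed nor needed, are in the scene too. What is shaped like the rack but brown or red is not meant.

How it is judged:
On the way, in this order (a step that is already met when the one before it is completed fails the run):
1. the gate is held down while the rack is still before it (value of joint gate above 0.13 rad and y of rack in the frame of lane below -0.043 m), for 0.1 s.
2. the whole rack has been pushed past the gate (y of rack in the frame of lane above 0.0465 m), for 0.1 s.
At the end, for the whole second after the job is handed in: The rack sits flat on the ledges at rest, fully home (origin at lane y = 72 mm, within 6 mm of the end stop), and the gate has sprung shut behind it (below 0.03 rad) (y of rack in the frame of lane between 0.066 and 0.078 m and value of joint gate below 0.03 rad and z of rack in the frame of lane between 0.054 and 0.062 m and angle between rack's own z axis and vertical below 0.06 rad and linear speed of rack below 0.01 m/s and velocity of joint gate below 0.05 rad/s); the robot touches nothing.
It fails at once if the gate is let up against the rack (below 0.12 rad) while the rack is over it (value of joint gate below 0.12 rad and y of rack in the frame of lane between -0.041 and 0.0435 m).
It fails at once if the rack is lifted off the ledges, carried or tipped (5 mm, 0.12 rad) (z of rack in the frame of lane above 0.063 m or angle between rack's own z axis and vertical above 0.12 rad).
It fails at once if another thing on the bench is moved by more than 25 mm (distance of any of spare_rack, screwdriver, bottle, reel, tweezers, dish, board from where it was at the start of the episode above 0.025 m).
It also fails if it takes over 42 s, if anything falls off the work surface, if the arm or the gripper's body presses on something with over 40 N, if the wrist force passes 120 N, or if a joint passes its speed limit or range.

ROBOT

A 6-joint arm with a two-finger parallel gripper is mounted at the origin on the work surface. World frame = base frame: x ahead of the robot, y to its left, z up, the work surface at z = 0. Lengths are in m, angles in rad, forces in N, time in s.
With the tool pointing down it reaches from about 0.25 to 0.725 m from the base axis. Payload 4 kg.
Tool frame: the origin (TCP) lies where the fingers leave the gripper's body, on its centre line; the fingertips stand 73 mm ahead of it and the grasp point (between the pads) lies 54 mm ahead of it (bot.tip_reach is the z of the fingertips in the tool frame, in m); z points along the fingers, x is the direction in which the jaws open and shut, and the axes are right-handed (so a half turn about z gives the same grasp; the last joint's range is limited). The gripper opens to 85 mm and grips with 20 to 120 N. Pads are 22 mm wide; open, the fingers measure 114 mm over their backs; the gripper's body (76 mm by 85 mm) begins 54 mm behind the grasp point. The pads swing forward as they close: fully open they stand 13 mm farther back than shut.
Start: joints at [0, 0.241, 0.005, 1.335, 0, 1.571], TCP at [0.5, -0, 0.304] pointing down, gripper open.
Joint ranges: [-2.72, 2.72], [-1.05, 1.87], [-1.09, 1.28], [-1.99, 2.15], [-1.42, 1.44], [-3.14, 3.14]. Speed limits (rad/s): [2.79, 2.79, 3.14, 3.14, 3.14, 3.14].

INTERFACE

Orientations are given as a unit quaternion [x, y, z, w].
In Python, from workcell import bot, vision, job_done gives the robot as it stands.
- The arm moves only by the tool drive_tool, never from a script. Its argument "steps" is one flat list of numbers, 7 for each row, row after row: the shift along the tool's x, y, z in m, then the turn, a rotation vector about the tool's x, y, z in degrees, then the closure, from -1 (fully open) to 1 (shut). A call has 1 to 8 rows; each row shifts and turns the commanded pose from where the row before left it, along the tool's axes as they then stand; what a row does not reach is not made up. A row lasts 1/12 s, in which the tool goes at most 41.7 mm and 7.16 degrees, less where a joint would pass 70% of its speed; a pose out of reach is approached as far as the arm can. A call is refused whole if a number of a shift passes 0.0417 or a number of a turn 7.16, either way. A call with a gripper value outside its range is refused whole. The fingers move at their own pace and stop on an object; the grip force is fixed at half the most. Time passes only in rows, so rows that do not move let the fingers close. It gives the time, the measured TCP pose, the force and the opening at its end, in the units of the state.
- bot.get_obs(): the state, without advancing time (a new reading comes with each control period).
- vision.camera(name): name is "scene" or "side" or "wrist"; returns (picture, depth): 420x560x3 uint8, red, green, blue; 420x560 float32, m along the optical axis (not along the pixel's ray), 0 where there is no reading.
- vision.camera_model(name): a dict with "mtx" (3x3 intrinsics, pixels), "rvec" (rotation vector, rad) and "tvec" (3), from world to camera coordinates, as OpenCV has them. Camera axes: x right, y down, z forward; pixel columns grow to the right and rows downward; lengths in m; the calibration is good to about 2 mm. A picture is of the moment at which its call begins: read the wrist's pose just before it. camera_model takes no time and is no camera call; for the wrist camera it gives the pose at the moment of the call.
- job_done(): hands the job in, once; it reports no verdict.
The state is a dict: "clock": time; "joint_pos": joint angles; "joint_vel": joint speeds; "tau": joint torques, N m; "eef_pos": TCP position; "tool_rot": TCP orientation; "ft_force": force on the tool from outside, world axes, zero at the start; "ft_torque": the same for the moment, N m; "grip_width": finger opening in m.
Only numpy, scipy, OpenCV 4.12 (cv2) and the standard library are available. Lean on these libraries where they do the work, as an engineer would, in place of code of your own. Each camera call takes 0.05 s, during which the arm holds its last target.

## Working session

There is one attempt and no reset: what is moved stays moved. The work goes in short steps, Python scripts to look and compute and a tool call to move; the robot and the scene stay as the last step left them, time stands still between calls to the robot, and variables do not carry over. Pictures are saved under pics/ and viewed, and the job is handed in when it is done.

Besides the shell and the picture viewer there is one more tool, called after "Emit:" as name(argument=value, ...), one argument or row to a line, values as JSON. drive_tool: Moves the arm, as the interface text tells. Its arguments: {"type":"object","properties":{"steps":{"type":"array"}},"required":["steps"]}

```bash
ls; mkdir -p pics; cat > h.py <<'E'
from workcell import bot, vision, job_done
import numpy as np, cv2
def snap(n,tag):
    m=vision.camera_model(n); p,d=vision.camera(n)
    cv2.imwrite(f'pics/{tag}.png',p[:,:,::-1]); np.savez(f'pics/{tag}.npz',p=p,d=d,**{k:np.array(m[k]) for k in('mtx','rvec','tvec')})
def load(tag): return np.load(f'pics/{tag}.npz')
def ray(s,u,v):
    R,_=cv2.Rodrigues(s['rvec']); K=s['mtx']; t=s['tvec'].reshape(3)
    d=R.T@np.linalg.solve(K,np.array([u,v,1.])); return -R.T@t,d
def onz(s,u,v,z):
    o,d=ray(s,u,v); return o+d*(z-o[2])/d[2]
def dep(s,u,v):
    o,d=ray(s,u,v); return o+d*s['d'][int(v),int(u)]
def cloud(s):
    R,_=cv2.Rodrigues(s['rvec']); K=s['mtx']; t=s['tvec'].reshape(3); h,w=s['d'].shape
    u,v=np.meshgrid(np.arange(w),np.arange(h)); z=s['d']
    P=np.stack([(u-K[0,2])/K[0,0]*z,(v-K[1,2])/K[1,1]*z,z],-1)
    return (P-t)@R
E
python3 - <<'E'
from h import *
print(bot.get_obs())
for n in('scene','side','wrist'): snap(n,n+'0')
for n in('scene','side','wrist'):
    s=load(n+'0'); print(n,ray(s,280,210), s['mtx'][0,0])
E
```

```text
pics
{'clock': 0.0, 'joint_pos': array([-4.76038059e-06,  2.41385387e-01,  3.68873502e-03,  1.33518245e+00,
       -2.57509736e-05,  1.57080694e+00]), 'joint_vel': array([ 7.02157508e-04,  1.03300132e-03,  1.29791866e-03, -1.54476863e-03,
        5.35912371e-04, -2.12788934e-05]), 'tau': array([ 5.50268451e-04, -3.72315860e+01,  2.52406776e+01,  1.67737965e-02,
        2.29149265e-05,  1.14679995e-05]), 'eef_pos': array([ 4.99508790e-01, -8.32375174e-06,  3.03013028e-01]), 'tool_rot': array([ 9.99999458e-01, -7.67516744e-06, -1.04138816e-03,  1.28785292e-05]), 'ft_force': array([0.29546661, 0.05406569, 0.12021749]), 'ft_torque': array([-0.02123807,  0.00755965,  0.01065953]), 'grip_width': 0.08543165028970941}
scene (array([1.23173799, 0.34278762, 0.90908534]), array([-0.63649006, -0.31225282, -0.70558435])) 405.4105237719415
side (array([ 0.03204578, -0.54357758,  0.88164942]), array([ 0.45548343,  0.47787338, -0.75117847])) 468.92248869447263
wrist (array([0.4992256 , 0.07403396, 0.37256848]), array([-0.00146205, -0.30050019, -0.95383957])) 328.8563871659356
```

View pics/scene0.png

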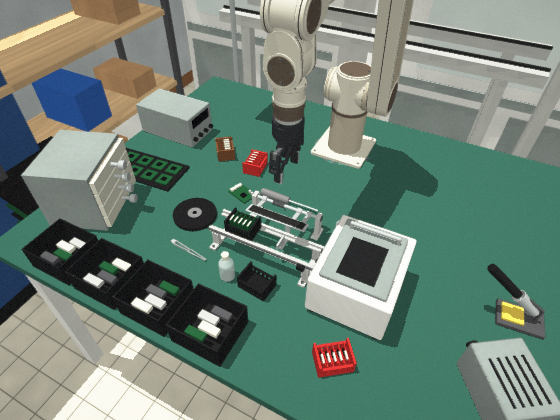

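View pics/side0.png

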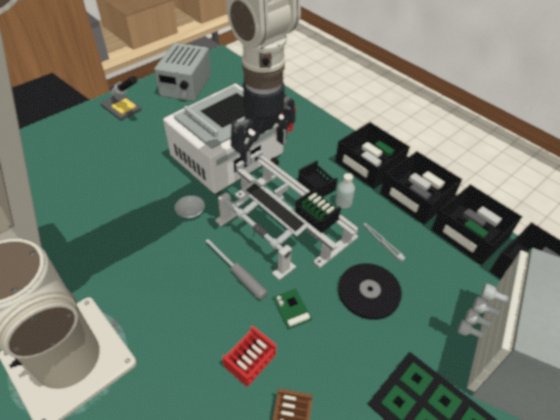

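View pics/wrist0.png

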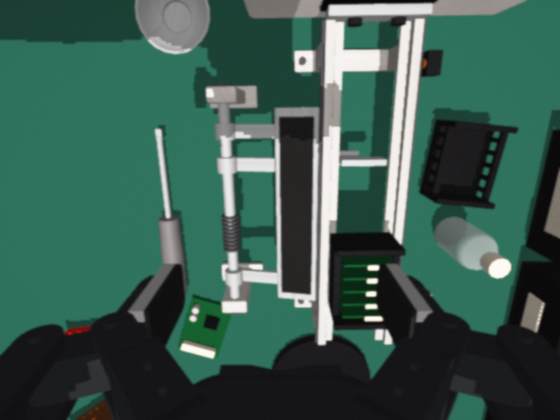

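```bash
python3 - <<'E'
from h import *
print(bot.tip_reach)
s=load('wrist0'); C=cloud(s); z=C[...,2]
for (u,v) in [(327,100),(327,200),(325,310),(415,60),(297,200),(297,130),(297,280),(365,60),(365,245),(345,325),(360,325),(375,325),(360,161),(228,190)]:
    print((u,v),np.round(C[v,u],4))
# height image
m=np.clip(z/0.12*255,0,255).astype(np.uint8); cv2.imwrite('pics/hz.png',cv2.applyColorMap(m,cv2.COLORMAP_JET))
s=load('side0');S=cloud(s);cv2.imwrite('pics/side_big.png',cv2.resize(s['p'][130:290,190:400,::-1],None,fx=3.7,fy=3.7,interpolation=cv2.INTER_CUBIC))
E
```

```text
0.0726
(327, 100) [0.5406 0.0798 0.0647]
(327, 200) [ 0.5443 -0.0125  0.0656]
(325, 310) [ 0.5476 -0.1366  0.0642]
(415, 60) [0.6151 0.1127 0.0642]
(297, 200) [ 0.5142 -0.0069  0.0855]
(297, 130) [0.5133 0.055  0.0838]
(297, 280) [ 0.5155 -0.0887  0.0846]
(365, 60) [0.5854 0.1197 0.0076]
(365, 245) [ 0.5776 -0.0485  0.0911]
(345, 325) [ 0.5617 -0.1279  0.1015]
(360, 325) [ 0.5761 -0.1275  0.1019]
(375, 325) [ 0.5906 -0.1276  0.1017]
(360, 161) [0.5728 0.026  0.069 ]
(228, 190) [ 0.4501 -0.0005  0.0738]
```

View pics/hz.png

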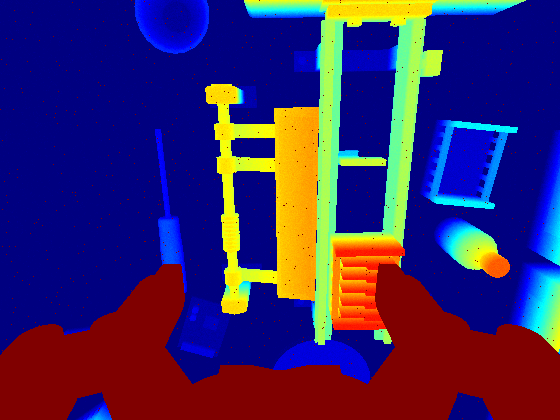

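View pics/side_big.png

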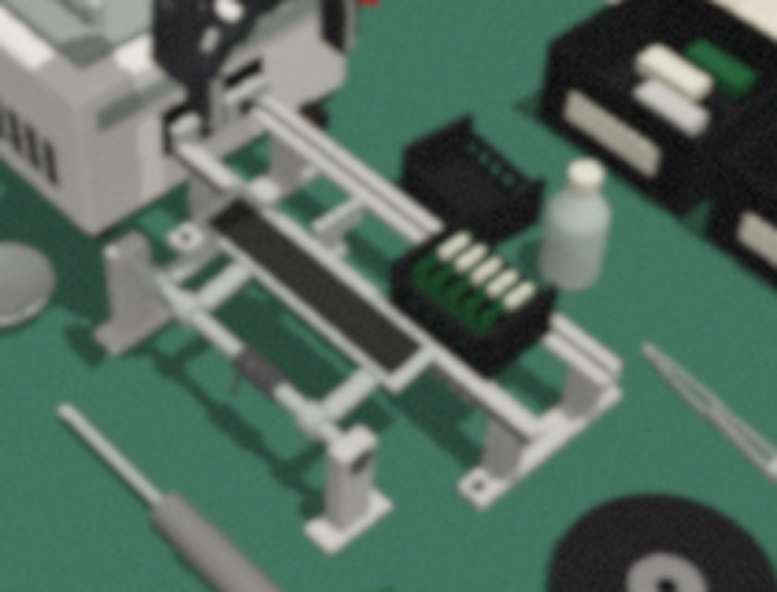

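```bash
cat > fit.py <<'E'
from h import *
def lanefit(C,verb=1):
    x,y,z=[C[...,i] for i in range(3)]
    # walls: z .0615-.069 ; left cluster x<.56
    L=(z>.0615)&(z<.0685)&(x>.525)&(x<.565)&(y>-.14)&(y<.14)
    R=(z>.0615)&(z<.0685)&(x>.595)&(x<.64)&(y>-.14)&(y<.14)
    out=[]
    for M in(L,R):
        px,py=x[M],y[M]
        for it in range(4):
            p=np.polyfit(py,px,1); r=px-np.polyval(p,py); k=abs(r-np.median(r))<.006; px,py=px[k],py[k]
        out.append((p,np.percentile(r,[3,97]),np.median(z[M]),M.sum()))
        if verb: print(out[-1])
    return out
if __name__=='__main__':
    import sys
    s=load(sys.argv[1]);C=cloud(s);o=lanefit(C)
    x,y,z=[C[...,i] for i in range(3)]
    a=(o[0][0][0]+o[1][0][0])/2; b=(o[0][0][1]+o[1][0][1])/2
    th=np.arctan(-a); print('slope dx/dy',a,'centre x at y=0',b,'wall gap',(o[1][0][1]-o[0][0][1])*np.cos(th))
    # lane frame with yaw th: ey=(-sin th,cos th)
    ex=np.array([np.cos(th),np.sin(th)]);ey=np.array([-np.sin(th),np.cos(th)])
    q=(C[...,:2]-np.array([b,0])); lx=q@ex; ly=q@ey
    B=(abs(lx-0)<.022)&(z>.066)&(z<.075)&(ly>-.02)&(ly<.08); print('blade ly',np.percentile(ly[B],[2,50,98]),np.median(z[B]),B.sum(),'lx',np.percentile(lx[B],[2,98]))
    P=(lx>-.088)&(lx<-.044)&(z>.078)&(z<.092);print('bar ly',np.percentile(ly[P],[0.5,1,50,99,99.5]),'lx',np.percentile(lx[P],[1,50,99]),'z',np.percentile(z[P],[1,50,99]))
    K=(abs(lx)<.034)&(z>.095)&(z<.108)&(ly<.1)&(ly>-.2);print('rack top ly',np.percentile(ly[K],[1,50,99]),'lx',np.percentile(lx[K],[1,50,99]),'z',np.percentile(z[K],[1,50,99]))
    E=(abs(lx)<.03)&(z>.076)&(z<.084)&(ly>.05)&(ly<.16);print('endbar ly',np.percentile(ly[E],[1,50,99]) if E.any() else None, E.sum())
E
python3 fit.py wrist0; python3 fit.py side0; python3 fit.py scene0
```

```text
(array([-0.01506245,  0.54147816]), array([-0.00494942,  0.00446838]), np.float64(0.06520019678557064), np.int64(3150))
(array([-0.01130389,  0.61551895]), array([-0.00353896,  0.00427626]), np.float64(0.06522266651759887), np.int64(2679))
slope dx/dy -0.01318317140829105 centre x at y=0 0.5784985582810416 wall gap 0.07403435992459588
blade ly [0.02210724 0.02517624 0.02786328] 0.06930259216242085 302 lx [-0.02109641  0.01745828]
bar ly [-0.10861681 -0.10754977 -0.00515651  0.07322389  0.07399457] lx [-0.08375702 -0.06520346 -0.04698107] z [0.07898761 0.08414484 0.08752876]
rack top ly [-0.13181903 -0.08955052 -0.04812098] lx [-0.02915163 -0.00272742  0.02872339] z [0.09514973 0.10147946 0.1037709 ]
endbar ly [0.1412483  0.14788926 0.15405357] 1111
(array([-0.03853414,  0.54399586]), array([-0.00446945,  0.00416721]), np.float64(0.06585049240343861), np.int64(262))
(array([-0.00486378,  0.61347214]), array([-0.00376036,  0.0047279 ]), np.float64(0.06565835310647616), np.int64(252))
slope dx/dy -0.021698960620185864 centre x at y=0 0.5787339998590105 wall gap 0.06945993148477017
blade
[... 465 characters left out ...]
544,  0.00463913]), np.float64(0.0650451243674996), np.int64(217))
(array([0.01296859, 0.61921863]), array([-0.00532918,  0.00517596]), np.float64(0.06504644726910855), np.int64(437))
slope dx/dy -0.0008542357243206964 centre x at y=0 0.5824502102944051 wall gap 0.07353681255134704
blade ly [0.02159933 0.02428801 0.02732836] 0.06941305400374413 26 lx [-0.01976058  0.01727616]
bar ly [-1.17931029 -1.17780505 -0.01681575  0.62372101  0.62633417] lx [-0.08697636 -0.06506073 -0.04667269] z [0.0783878  0.08436541 0.09051098]
rack top ly [-0.13269    -0.09100607 -0.04822675] lx [-0.02944769  0.00401189  0.0309886 ] z [0.09518747 0.10126359 0.10566459]
endbar ly [0.14133174 0.14133174 0.14133174] 1
```

Emit:
drive_tool(
  steps=[0.0,0.01,0,0,0,-0.83,1,0.016,0.028,0,0,0,0,1,0.016,0.028,0,0,0,0,1,0.016,0.028,0,0,0,0,1,0.016,0.028,0,0,0,0,1,0.016,0.027,0,0,0,0,1,0,0,0.02,0,0,0,1,0,0,0,0,0,0,1],
)

```text
clock: 0.82
eef_pos: [0.5812, -0.1492, 0.2797]
tool_rot: [1.0, 0.006, -0.003, -0.001]
ft_force: [-1.1, 1.1, -1.2]
grip_width: -0.0005
```

```bash
python3 - <<'E'
from h import *
o=bot.get_obs();print(o['clock'],o['eef_pos'],o['tool_rot'],o['grip_width'],bot.tip_reach)
snap('wrist','w1')
E
python3 fit.py w1
```

```text
0.8167 [ 0.5812063  -0.14922333  0.27970597] [ 9.99977338e-01  5.91472181e-03 -3.09808447e-03 -8.61269307e-04] -0.0005294654999853092 0.0726
(array([-0.02252057,  0.54149386]), array([-0.00488088,  0.00426526]), np.float64(0.06565632459023614), np.int64(2713))
(array([-0.01026461,  0.61688283]), array([-0.00430773,  0.00491542]), np.float64(0.0656540253068781), np.int64(2575))
slope dx/dy -0.016392587799125877 centre x at y=0 0.5791883464349628 wall gap 0.07537884292276385Traceback (most recent call last):
  File "fit.py", line 24, in <module>
    B=(abs(lx-0)<.022)&(z>.066)&(z<.075)&(ly>-.02)&(ly<.08); print('blade ly',np.percentile(ly[B],[2,50,98]),np.median(z[B]),B.sum(),'lx',np.percentile(lx[B],[2,98]))
                                                                              ~~~~~~~~~~~~~^^^^^^^^^^^^^^^^^
    return _quantile_unchecked(
        a, q, axis, out, overwrite_input, method, keepdims, weights)
    return _ureduce(a,
                    func=_quantile_ureduce_func,
    ...<5 lines>...
                    overwrite_input=overwrite_input,
                    method=method)
    r = func(a, **kwargs)
    result = _quantile(arr,
                       quantiles=q,
    ...<2 lines>...
                       out=out,
                       weights=wgt)
    slices_having_nans = np.isnan(arr[-1, ...])
                                  ~~~^^^^^^^^^
IndexError: index -1 is out of bounds for axis 0 with size 0
```

View pics/w1.png

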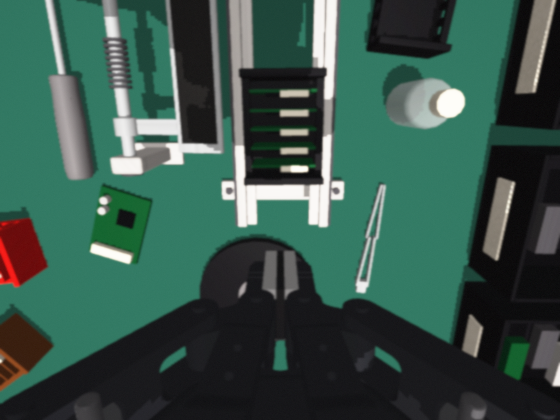

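Emit:
drive_tool(
  steps=[0.0,0.003,0.03,0,0,-0.2,1,0,0,0.03,0,0,0,1,0,0,0.03,0,0,0,1,0,0,0.025,0,0,0,1,0,0,0.015,0,0,0,1,0,0,0.006,0,0,0,1,0,0,0,0,0,0,1],
)

```text
clock: 1.45
eef_pos: [0.5809, -0.1496, 0.1468]
tool_rot: [1.0, 0.01, -0.002, -0.001]
ft_force: [-0.7, 0.2, -0.2]
grip_width: -0.0001
```

```bash
python3 - <<'E'
from h import *
o=bot.get_obs();print(o['clock'],o['eef_pos'],o['tool_rot'],o['ft_force'])
snap('side','s2');s=load('s2')
cv2.imwrite('pics/s2b.png',cv2.resize(s['p'][130:290,190:400,::-1],None,fx=3.7,fy=3.7,interpolation=cv2.INTER_CUBIC))
E
```

```text
1.45 [ 0.58090234 -0.14963372  0.14683415] [ 9.99951766e-01  9.65612990e-03 -1.72049071e-03 -5.15212884e-04] [-0.74405706  0.18485732 -0.22911782]
```

View pics/s2b.png

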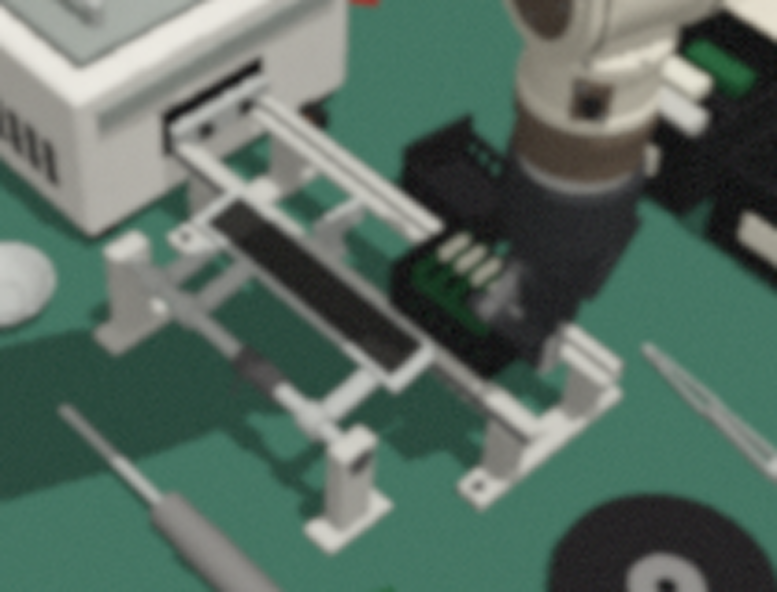

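Emit:
drive_tool(
  steps=[0,-0.005,0.003,0,0,0,1,0,-0.008,0,0,0,0,1,0,-0.009,0,0,0,0,1,0,-0.009,0,0,0,0,1,0,-0.009,0,0,0,0,1,0,-0.009,0,0,0,0,1,0,-0.008,0,0,0,0,1,0,-0.006,0,0,0,0,1],
)

```text
clock: 2.17
eef_pos: [0.5809, -0.0866, 0.1451]
tool_rot: [1.0, 0.009, 0.0, 0.0]
ft_force: [0.2, -1.5, 2.1]
grip_width: -0.0
```

```bash
python3 - <<'E'
from h import *
o=bot.get_obs();print(o['clock'],o['eef_pos'],o['tool_rot'],o['ft_force'])
snap('side','s3');snap('wrist','w3');s=load('s3')
cv2.imwrite('pics/s3b.png',cv2.resize(s['p'][130:290,190:400,::-1],None,fx=3.7,fy=3.7,interpolation=cv2.INTER_CUBIC))
for t in('s3','w3'):
    C=cloud(load(t));O=np.array([.578,.025]);th=.015
    q=C[...,:2]-O;lx=q@[np.cos(th),np.sin(th)];ly=q@[-np.sin(th),np.cos(th)];z=C[...,2]
    K=(abs(lx)<.034)&(z>.098)&(z<.108)&(ly<.05)&(ly>-.2)
    print(t,np.percentile(ly[K],[1,2,50,98,99,100]))
E
```

```text
2.1667 [ 0.58093243 -0.08660204  0.14510634] [9.99955409e-01 9.44283264e-03 1.07269267e-04 3.09367602e-05] [ 0.1996405  -1.52635253  2.08242862]
s3 [-0.12131826 -0.12068465 -0.03449325 -0.01558205 -0.01488819 -0.01385204]
w3 [-0.10343666 -0.09984209 -0.056879   -0.01630942 -0.01606478 -0.01527298]
```

View pics/s3b.png

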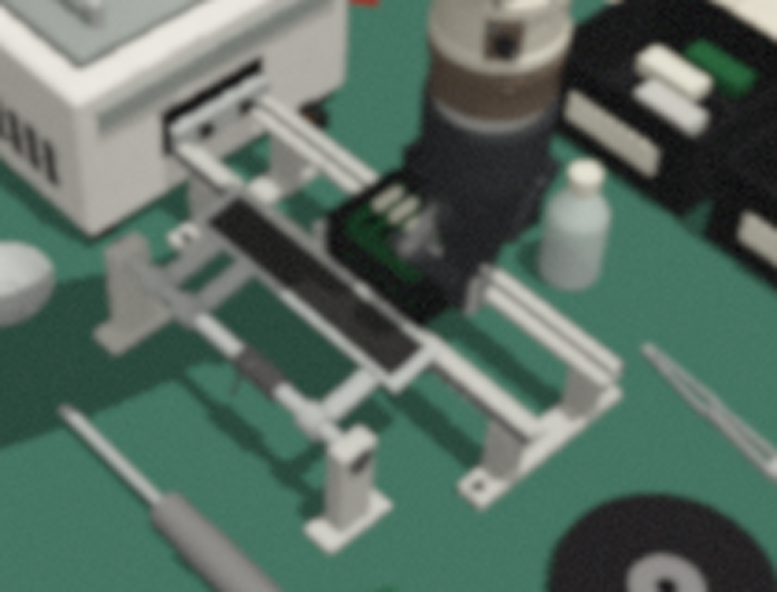

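View pics/w3.png

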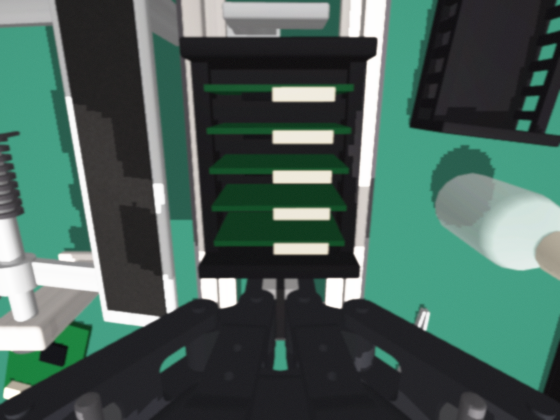

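Emit:
drive_tool(
  steps=[0,0.008,0,0,0,0,1,0,0.003,-0.02,0,0,0,1,0,0,-0.025,0,0,0,-0.06,-0.015,0,0,0,0,0,-0.06,-0.018,0,0,0,0,0,-0.06,0,0,0,0,0,0,-0.06,0,0,0,0,0,0,-0.06,0,0,0,0,0,0,-0.06],
)

```text
clock: 2.93
eef_pos: [0.5486, -0.0999, 0.1898]
tool_rot: [1.0, 0.009, 0.0, -0.0]
ft_force: [0.8, -0.5, -0.6]
grip_width: 0.0451
```

```bash
python3 - <<'E'
from h import *
o=bot.get_obs();print(o['clock'],o['eef_pos'],o['tool_rot'],o['ft_force'],o['grip_width'])
snap('side','s4');snap('wrist','w4');s=load('s4')
cv2.imwrite('pics/s4b.png',cv2.resize(s['p'][130:290,190:400,::-1],None,fx=3.7,fy=3.7,interpolation=cv2.INTER_CUBIC))
E
```

```text
2.9333 [ 0.54860166 -0.09990831  0.18978003] [ 9.99962555e-01  8.64933147e-03  2.60437278e-04 -9.45652779e-05] [ 0.78733059 -0.50660711 -0.5618039 ] 0.04505558837022308
```

View pics/s4b.png

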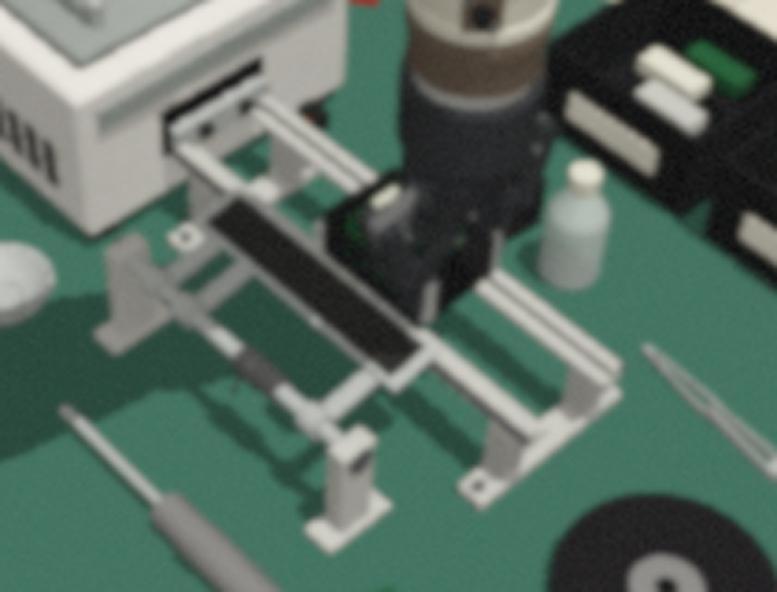

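View pics/w4.png

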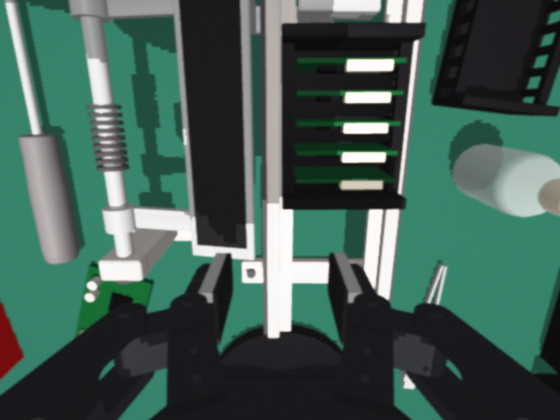

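```bash
python3 - <<'E'
from h import *
s=load('w4');C=cloud(s);O=np.array([.578,.025]);th=.015
q=C[...,:2]-O;lx=q@[np.cos(th),np.sin(th)];ly=q@[-np.sin(th),np.cos(th)];z=C[...,2]
for (u,v) in [(225,256),(215,262),(208,270),(203,280),(200,290),(227,285),(335,256),(345,262),(352,270),(357,285)]: print(u,v,np.round([lx[v,u],ly[v,u],z[v,u]],4))
for a,b in((195,240),(330,368)):
    M=np.zeros(z.shape,bool);M[250:330,a:b]=1;M&=(z>.11)&(z<.2);print(np.percentile(z[M],[0,1,3]),np.percentile(lx[M],[1,99]),np.percentile(ly[M],[1,99]))
K=(abs(lx)<.034)&(z>.098)&(z<.108)&(ly<.05)&(ly>-.2);print(np.percentile(ly[K],[1,99]))
E
```

```text
225 256 [-0.0558 -0.1136  0.1261]
215 262 [-0.0591 -0.1136  0.1321]
208 270 [-0.0605 -0.1133  0.1398]
203 280 [-0.0611 -0.1141  0.1465]
200 290 [-0.0604 -0.1137  0.1543]
227 285 [-0.0542 -0.1235  0.1341]
335 256 [-0.0072 -0.1132  0.1267]
345 262 [-0.004  -0.1131  0.1328]
352 270 [-0.0003 -0.1179  0.1308]
357 285 [-0.003  -0.1133  0.1512]
[0.11806394 0.12040922 0.12359478] [-0.0666383  -0.05091027] [-0.1342807  -0.10738458]
[0.12237968 0.12448995 0.12632331] [-0.01235221  0.00357072] [-0.13395049 -0.10732924]
[-0.09903562 -0.0159978 ]
```

Emit:
drive_tool(
  steps=[0,-0.009,0.012,0,0,0,-0.06,0,0,0.015,0,0,0,-0.06,0,0,0.007,0,0,0,-0.06,0,0,0.003,0,0,0,-0.06,0,0,0.003,0,0,0,-0.06,0,0,0,0,0,0,-0.06],
)

```text
clock: 3.53
eef_pos: [0.5485, -0.0902, 0.1502]
tool_rot: [1.0, 0.009, 0.0, -0.0]
ft_force: [-0.5, 2.7, 5.2]
grip_width: 0.0452
```

Emit:
drive_tool(
  steps=[0,0,0.004,0,0,0,-0.06,0,0,0,0,0,0,-0.06],
)

```text
clock: 3.7
eef_pos: [0.5488, -0.0902, 0.1466]
tool_rot: [1.0, 0.009, 0.001, -0.0]
ft_force: [0.8, 2.5, 4.2]
grip_width: 0.0449
```

```bash
cat > st.py <<'E'
from h import *
import sys
t=sys.argv[1]
o=bot.get_obs();print(o['clock'],o['eef_pos'],o['tool_rot'],o['ft_force'],o['grip_width'])
snap('wrist',t)
C=cloud(load(t));O=np.array([.578,.025]);th=.015
q=C[...,:2]-O;lx=q@[np.cos(th),np.sin(th)];ly=q@[-np.sin(th),np.cos(th)];z=C[...,2]
K=(abs(lx)<.033)&(z>.098)&(z<.108)&(ly<.15)&(ly>-.2)
if K.any(): print('rack ly',np.percentile(ly[K],[1,99]))
P=(lx>-.084)&(lx<-.048)&(ly>-.13)&(ly<.045)&(z>.055)&(z<.092)
b=lambda k:np.median(z[P&(abs(lx-k)<.003)])
print('bar z at -80,-66,-52',b(-.08),b(-.066),b(-.052),'theta~',0.18+np.arctan2(-(b(-.052)-b(-.08)),.028)*1, (0.0845-b(-.066))/.065)
F=(lx>-.07)&(lx<-.05)&(ly>-.2)&(z>.06)
B=(abs(lx)<.016)&(abs(ly)<.004)&(z<.08)&(z>.03);print('blade',np.median(z[B]) if B.sum()>10 else None)
E
python3 st.py w5
```

```text
3.7 [ 0.54878073 -0.09020205  0.14664152] [ 9.99958324e-01  9.05811692e-03  1.08678051e-03 -3.46897894e-04] [0.79575632 2.53950773 4.20390289] 0.044935591189232016
rack ly [-0.11125286 -0.01599029]
bar z at -80,-66,-52 0.07468405845740325 0.076256579847236 0.07701562924093071 theta~ 0.09692128251893137 0.1268218485040617
blade 0.05319560969561987
```

View pics/w5.png

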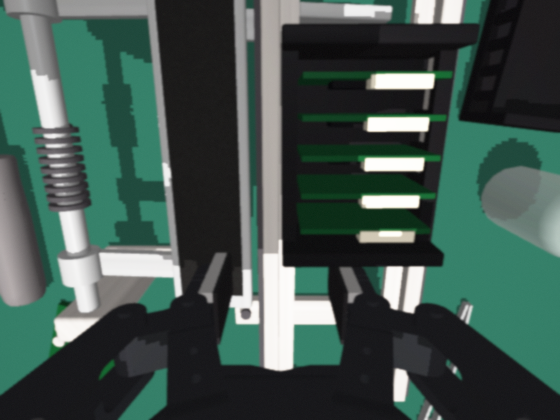

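Emit:
drive_tool(
  steps=[0,0,0.0045,0,0,0,-0.06,0,0,0,0,0,0,-0.06,0,0,0,0,0,0,-0.06],
)

```text
clock: 4.0
eef_pos: [0.549, -0.0902, 0.1427]
tool_rot: [1.0, 0.009, 0.001, -0.0]
ft_force: [1.2, 3.1, 5.9]
grip_width: 0.0453
```

```bash
python3 st.py w6
```

```text
4.0 [ 0.54897492 -0.09022112  0.1426586 ] [ 9.99957680e-01  9.08752487e-03  1.41150294e-03 -2.52465941e-04] [1.23743536 3.08925401 5.91611563] 0.04528197502180827
rack ly [-0.11060602 -0.01589258]
bar z at -80,-66,-52 0.0719497247229018 0.0727602227268181 0.0728409390941539 theta~ 0.14818165736608416 0.1806119580489523
blade 0.04663693901159003
```

Emit:
drive_tool(
  steps=[0,-0.004,0,0,0,0,-0.06,0,-0.005,0,0,0,0,-0.06,0,-0.005,0,0,0,0,-0.06,0,-0.005,0,0,0,0,-0.06,0,-0.002,0,0,0,0,-0.06],
)

```text
clock: 4.47
eef_pos: [0.5484, -0.0715, 0.1429]
tool_rot: [1.0, 0.008, 0.001, 0.003]
ft_force: [-0.0, -4.7, 6.6]
grip_width: 0.0452
```

```bash
python3 st.py w7
```

```text
4.4667 [ 0.5484167  -0.07149193  0.14291617] [0.99995972 0.00838394 0.00123451 0.00295572] [-0.04216646 -4.67053148  6.57810695] 0.04522666376431228
rack ly [-0.09275353 -0.00178844]
bar z at -80,-66,-52 0.0721406039370662 0.07302183987483493 0.07313439659563735 theta~ 0.1445222974245433 0.17658707884869343
blade None
```

View pics/w7.png

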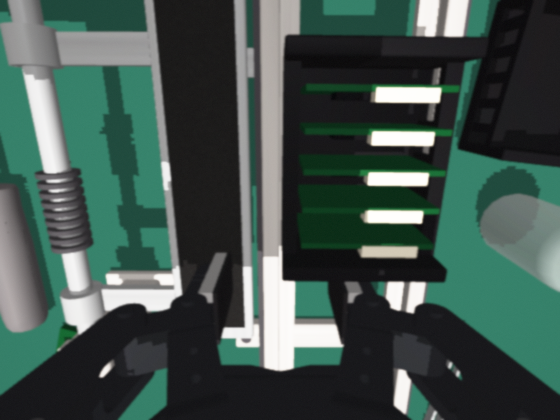

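Emit:
drive_tool(
  steps=[0,-0.006,0.0003,0,0,0,-0.06,0,-0.006,0.0002,0,0,0,-0.06,0,-0.006,0,0,0,0,-0.06,0,-0.006,0,0,0,0,-0.06,0,-0.006,0,0,0,0,-0.06,0,-0.004,0,0,0,0,-0.06],
)

```text
clock: 5.02
eef_pos: [0.5481, -0.0379, 0.1427]
tool_rot: [1.0, 0.008, 0.002, 0.003]
ft_force: [-0.4, -6.9, 8.6]
grip_width: 0.0452
```

```bash
python3 st.py w8
```

```text
5.0167 [ 0.54807865 -0.0378793   0.14273931] [0.99996047 0.00807265 0.00165149 0.00334246] [-0.38723386 -6.92698403  8.61121117] 0.04524565881618391
rack ly [-0.05926275  0.03192603]
bar z at -80,-66,-52 0.07197926237331281 0.07284006628630617 0.07290984342217652 theta~ 0.14677719122028898 0.1793835955952898
blade 0.06740356254189284
```

Emit:
drive_tool(
  steps=[0,-0.006,0,0,0,0,-0.06,0,-0.006,0,0,0,0,-0.06,0,-0.006,0,0,0,0,-0.06,0,-0.006,0,0,0,0,-0.06,0,-0.006,0,0,0,0,-0.06,0,-0.006,0,0,0,0,-0.06],
)

```text
clock: 5.57
eef_pos: [0.5475, -0.0021, 0.1427]
tool_rot: [1.0, 0.008, 0.002, 0.003]
ft_force: [-0.2, -6.6, 8.2]
grip_width: 0.0453
```

```bash
python3 st.py w9
```

```text
5.5667 [ 0.54747204 -0.00212565  0.14268831] [0.99996207 0.00783389 0.00168482 0.00341236] [-0.20063196 -6.57628475  8.16807825] 0.04526300743171368
rack ly [-0.02361823  0.06771896]
bar z at -80,-66,-52 0.07192336592407433 0.07278900335989037 0.07283767060536091 theta~ 0.14735785982742017 0.18016917907860974
blade 0.073970024817454
```

View pics/w9.png

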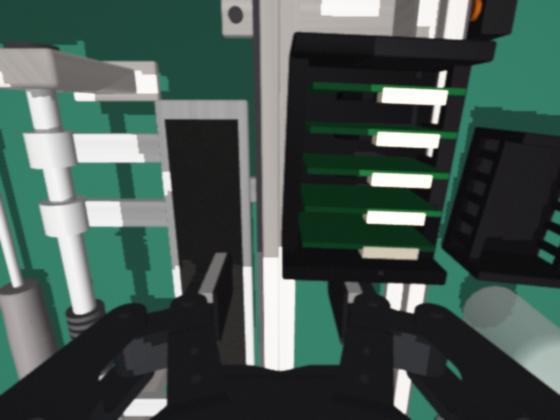

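Emit:
drive_tool(
  steps=[0,-0.006,0,0,0,0,-0.06,0,-0.006,0,0,0,0,-0.06,0,-0.006,0,0,0,0,-0.06,0,-0.006,0,0,0,0,-0.06,0,-0.006,0,0,0,0,-0.06,0,-0.006,0,0,0,0,-0.06,0,-0.002,0,0,0,0,-0.06],
)

```text
clock: 6.2
eef_pos: [0.5468, 0.0365, 0.1426]
tool_rot: [1.0, 0.008, 0.002, 0.003]
ft_force: [-0.0, -6.5, 7.1]
grip_width: 0.0453
```

```bash
python3 st.py w10
```

```text
6.2 [0.54676407 0.03646483 0.14260747] [0.9999601  0.00823925 0.00166037 0.00302686] [-0.02678617 -6.54351538  7.0820207 ] 0.04528461722778921
rack ly [0.01494153 0.10638266]
bar z at -80,-66,-52 0.07179420732327742 0.07276469931132407 0.07277297206321118 theta~ 0.14505834369382878 0.18054308751809137
blade 0.076526550535055
```

Emit:
drive_tool(
  steps=[0,-0.002,0,0,0,0,-0.06,0,-0.002,0,0,0,0,-0.06,0,-0.002,0,0,0,0,-0.06,0,-0.001,0,0,0,0,-0.06],
)

```text
clock: 6.58
eef_pos: [0.5466, 0.0429, 0.1426]
tool_rot: [1.0, 0.008, 0.002, 0.003]
ft_force: [-0.9, -9.7, 8.6]
grip_width: 0.0452
```

```bash
python3 st.py w11
```

```text
6.5833 [0.54660159 0.04285429 0.14260387] [0.99996163 0.00794105 0.00162278 0.00332216] [-0.88196948 -9.72328658  8.55747638] 0.045215115816805714
rack ly [0.02090759 0.11269036]
bar z at -80,-66,-52 0.07177400341559104 0.07276084318796265 0.07276548501163167 theta~ 0.1446047317688186 0.18060241249288236
blade 0.04796411804646625
```

Front at about 112.7–113 mm with the force beginning to rise; a little more to confirm contact with the buffers.

Emit:
drive_tool(
  steps=[0,-0.001,0,0,0,0,-0.06,0,-0.001,0,0,0,0,-0.06,0,0,0,0,0,0,-0.06],
)

```text
clock: 6.88
eef_pos: [0.5466, 0.0433, 0.1427]
tool_rot: [1.0, 0.007, 0.002, 0.005]
ft_force: [-0.5, -12.7, 8.5]
grip_width: 0.0448
```

```bash
python3 st.py w12
```

```text
6.8833 [0.54663662 0.04326785 0.14267337] [0.99996084 0.00704063 0.00171469 0.00508068] [ -0.51762375 -12.74943221   8.5271787 ] 0.044842592097675354
rack ly [0.02173388 0.112806  ]
bar z at -80,-66,-52 0.07179807717460272 0.07278230755566542 0.07282330873256695 theta~ 0.14340093735235843 0.1802721914513013
blade 0.04837114368254125
```

View pics/w12.png

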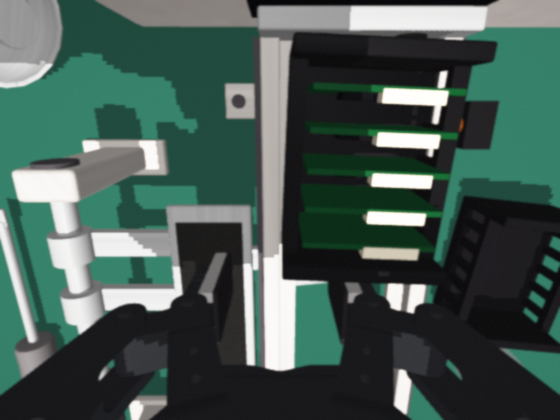

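Emit:
drive_tool(
  steps=[0,0.004,0,0,0,0,-0.06,0,0.004,0,0,0,0,-0.06,0,0,0,0,0,0,-0.06,0,0,-0.005,0,0,0,-0.06,0,0,-0.006,0,0,0,-0.06,0,0,-0.012,0,0,0,-0.06,0,0,-0.02,0,0,0,-0.06,0,0,-0.025,0,0,0,-0.06],
)

```text
clock: 7.6
eef_pos: [0.5438, 0.039, 0.2078]
tool_rot: [1.0, 0.009, -0.003, 0.001]
ft_force: [0.9, 0.1, 0.3]
grip_width: 0.0456
```

Emit:
drive_tool(
  steps=[0,0.02,-0.03,0,0,0,-0.06,0,0.02,-0.03,0,0,0,-0.06,0,0,-0.02,0,0,0,-0.06,0,0,0,0,0,0,-0.06,0,0,0,0,0,0,-0.06],
)

```text
clock: 8.02
eef_pos: [0.5465, -0.0011, 0.2901]
tool_rot: [1.0, 0.009, 0.001, 0.0]
ft_force: [-0.2, -0.4, -0.3]
grip_width: 0.0452
```

```bash
python3 st.py w13; python3 - <<'E'
from h import *
snap('side','s13');s=load('s13')
cv2.imwrite('pics/s13b.png',cv2.resize(s['p'][130:290,190:400,::-1],None,fx=3.7,fy=3.7,interpolation=cv2.INTER_CUBIC))
C=cloud(load('w13'));O=np.array([.578,.025]);th=.015
q=C[...,:2]-O;lx=q@[np.cos(th),np.sin(th)];ly=q@[-np.sin(th),np.cos(th)];z=C[...,2]
for a,b in((.028,.038),(.106,.116)):
  K=(abs(lx)<.026)&(ly>a)&(ly<b)&(z>.095);print('plate z',np.percentile(z[K],[10,50,90]),'ly',np.percentile(ly[K],[2,98]),K.sum())
print(C.shape, bot.get_obs()['ft_force'])
E
```

```text
8.0167 [ 0.54654499 -0.00105324  0.29011957] [9.99962390e-01 8.60257172e-03 1.01457317e-03 4.30897644e-04] [-0.21500668 -0.3787109  -0.25097743] 0.045175157815007146
rack ly [0.02909481 0.11275634]
bar z at -80,-66,-52 0.08116897637034133 0.08408207332317481 0.08630978014178622 theta~ -0.0015778876581010182 0.006429641181926032
blade 0.06887392493841961
plate z [0.10112281 0.10236566 0.10322999] ly [0.02842211 0.03553648] 570
plate z [0.09873449 0.10221881 0.10344734] ly [0.10615561 0.11303935] 877
(420, 560, 3) [ 0.479296   -0.13711511 -0.59903034]
```

View pics/w13.png

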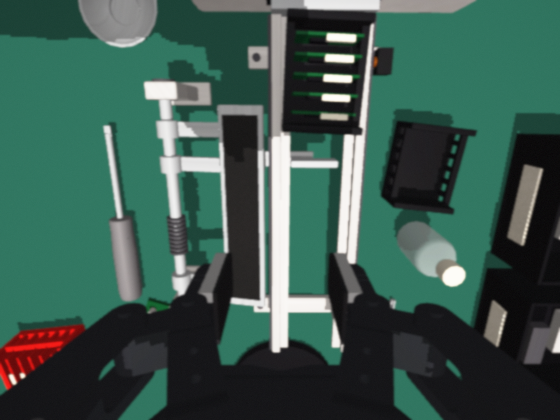

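View pics/s13b.png

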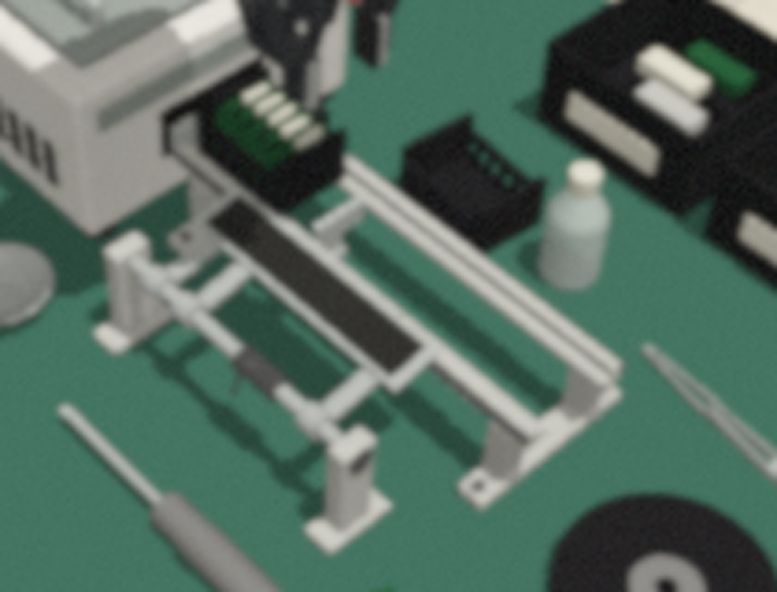

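```bash
python3 -c "
from h import *
print(job_done())"
```

```text
the job is handed in; nothing more can be done
None
```

The rack is home against the end stop and the gate has sprung shut behind it. I handed the job in at about 8 s; it reports no verdict, so what follows rests on my own measurements.

**What I did:** The rack started at about lane y = -115 mm, with its rear beyond the end of the press bar. I first pushed it with closed fingers to y ≈ -57 mm, still before the gate. I then opened the fingers to 45 mm and pressed the bar down with one fingertip to about 0.18 rad. With the other finger I pushed the rack until it stalled on the buffers. Before letting the bar up, I backed off a few millimetres so that lifting could not drag on the rack.

**Last checks:**
- **Rack:** its ends are at lane y ≈ 29 and 113 mm, so its origin is at about 71 mm. Both end plates are 102 mm high at the top, about 1 mm under nominal, which is the usual depth error here, so it sits flat.
- **Gate:** it is closed. The bar's middle is 84 mm high (about 0.006 rad) and the blade top is at about 69 mm. While the rack passed over, the bar-height reading stayed between 0.176 and 0.181 rad.
- **Arm and bench:** the wrist force is back to about zero with the arm clear. The bystanders in the last wrist and side pictures look unmoved.

**Disagreements:**
- My second estimate of the gate angle, from the bar's slope, read about 0.145 rad during the push. The blade height before the push agreed with the bar height at 0.18 rad, so I trusted the bar height. Even 0.145 rad is above the 0.12 rad limit.
- During the push, the blade reading was blocked by the rack.

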